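Hand sander back into the sprung block rack

TASK

Put the hand sander with the upright wooden grip back into the tight row in the sprung rack, between the two oak blocks. The gap there is too narrow, so first nudge the blocks apart towards the two ends of the rack, then set the sander in the gap, lined up with its neighbours, and press it down against the spring until its sole rests flat on the rack's floor. All blocks must stay flat on the rack floor in their order; do not disturb the block plane and the other things on the bench.

Things in the scene. Friction and masses are not known exactly. Their poses are not given: they have to be found in the camera images.
- rack: Open rack fixed to the bench, 281 mm (its x, along the row) x 152 mm. Origin: centre of underside, on the bench; z up. Floor 6 mm thick, slippery. Inner faces: fixed end wall (stop) x = -128 mm, other end wall x = +129 (both 40 high), side lips y = +-68 mm (18 high). Row from the stop: pine block, oak block, gap, oak block, sprung follower plate. Block axes = rack axes, yaw off by up to 0.02 rad.
- follower (a joint): Travel (m) of the sprung aluminium plate, 26 mm high, across the rack's +x end: 0 at rest, with its face to the row at rack x = +95 mm; grows to at most 0.016 when pushed towards rack +x. Force 1.8 N plus 0.3 N per mm; damped, so it returns slowly.
- pine_block: Pine block 45 x 110 x 45 mm (x, y, z) lying next to the fixed stop. Origin: centre of its underside. Its axes are those of the rack. About 0.11 kg.
- oak_stop_side: Flat oak block 60 x 130 x 25 mm (x, y, z), next to the pine block. Origin: centre of its underside. About 0.14 kg. The gap from it to the other oak block is at first 34 to 46 mm wide; with all other gaps in the row closed and the spring not pressed it is 58 mm.
- oak_spring_side: Second, equal oak block 60 x 130 x 25 mm (x, y, z), on the follower side of the gap. Origin: centre of its underside. Its axes are those of the rack. About 0.14 kg.
- sander: Beech body 63 mm wide (x), 120 long (y), 28 high; grip on top 24 thick (x), 84 long (y), up to z = 74 mm. Origin: centre of sole. Long sides bevelled below: 50 mm wide at the sole, 63 from 15 mm up, to wedge the neighbours apart (spring gives 5 mm). About 0.26 kg. Either way round will do. Starts on the bench, y roughly along world x. Pressing home takes 8 to 20 N, else it stays perched.
- block_plane: Block plane 50 x 160 x 49 mm (not the sander), on the bench on the other side of the rack; the two may have changed places. Leave it alone. Origin: centre of its underside.
- glue_bottle: Bystander: upright bottle 46 x 70 x 168 mm behind the rack. Origin: centre of its underside.
- tape_measure: Bystander: tape measure 38 x 91 x 69 mm behind the rack. Origin: centre of its underside.
- sanding_block: Bystander: flat cork sanding block without grip, 64 x 112 x 31 mm, behind the rack. Origin: centre of its underside.
- masking_tape: Bystander: roll of tape, 100 mm across, 24 mm high, behind the rack. Origin: centre of its underside.
- bit_case: Bystander: small dark drill-bit case 72 x 110 x 36 mm, right of the rack. Origin: centre of its underside.
Mind the look-alikes: they are no part of the job. What is shaped like the sander but blue is not meant.

How it is judged:
On the way, in this order (a step that is already met when the one before it is completed fails the run):
1. the two oak blocks have been moved apart: the gap between them is at least 50 mm (x of oak_spring_side in the frame of oak_stop_side above 0.11 m), for 0.2 s.
2. the sander is down on the rack floor (z of sander in the frame of rack below 0.009 m and horizontal distance between sander and rack below 0.05 m), for 0.2 s.
At the end, for the whole second after the job is handed in: Sander between the oak blocks, sole within 2.5 mm of the rack floor, upright (0.06 rad), in line (0.08 rad), centred across within 12 mm, against the stop-side oak block (5 mm), follower pushed back over 2 mm, at rest; pine block within 12 mm of the stop; all blocks flat on the floor, in order (z of sander in the frame of rack below 0.0085 m and angle between each of sander, pine_block, oak_stop_side, oak_spring_side's own z axis and vertical below 0.06 rad and angle between the y axis of sander and the y axis of rack, either way round below 0.08 rad and x of sander in the frame of oak_stop_side between 0.055 and 0.07 m and x of oak_spring_side in the frame of rack above 0.06 m and x of sander in the frame of rack below 0.03 m and y of sander in the frame of rack between -0.012 and 0.012 m and value of joint follower above 0.002 m and linear speed of sander below 0.02 m/s and z of each of pine_block, oak_stop_side, oak_spring_side in the frame of rack below 0.0095 m and x of pine_block in the frame of rack below -0.0935 m); the robot touches nothing.
It fails at once if a bystander (plane, bottle, tape measure, cork block, tape roll, bit case) is moved by more than 30 mm (distance of any of block_plane, glue_bottle, tape_measure, sanding_block, masking_tape, bit_case from where it was at the start of the episode above 0.03 m).
It also fails if it takes over 48 s, if anything falls off the work surface, if the arm or the gripper's body presses on something with over 40 N, if the wrist force passes 120 N, or if a joint passes its speed limit or range.

ROBOT

A 6-joint arm with a two-finger parallel gripper is mounted at the origin on a cart in front of the work surface, level with it; the furniture and walls round the work are solid. World frame = base frame: x ahead of the robot, y to its left, z up, the work surface at z = 0. Lengths are in m, angles in rad, forces in N, time in s.
With the tool pointing down it reaches from about 0.3 to 0.875 m from the base axis. Payload 6.4 kg.
Tool frame: the origin (TCP) lies between the finger pads; the fingertips stand 25 mm ahead of it and the grasp point (between the pads) lies 6 mm ahead of it; z points along the fingers, y is the line along which they close (so a half turn about z gives the same grasp; the last joint's range is limited). The gripper opens to 85 mm and grips with 20 to 120 N. Pads are 22 mm wide; open, the fingers measure 114 mm over their backs; the gripper's body (76 mm by 85 mm) begins 54 mm behind the grasp point. The pads swing forward as they close: fully open they stand 13 mm farther back than shut.
Start: joints at [-1.447, 0.181, 1.607, -0, 1.354, -0.206], TCP at [0.186, -0.544, 0.256] pointing down, gripper open.
Joint ranges: [-2.99, 2.99], [-0.89, 2.07], [0.3, 2.58], [-1.14, 4.28], [0, 2.63], [-3.12, 3.12]. Speed limits (rad/s): [2.57, 2.57, 3.01, 3.14, 3.14, 3.14].

INTERFACE

Orientations are given as a unit quaternion [w, x, y, z].
In Python, from bench import ctrl gives the robot as it stands.
- The arm moves only by the tool servo_tool, never from a script. Its argument "series" is text: rows parted by semicolons, each of 7 numbers parted by spaces: the gripper command: -1 is fully open, 1 is shut, values between are in proportion, then the shift along the tool's x, y, z in m, then the turn, a rotation vector about the tool's x, y, z in degrees. A call has 1 to 12 rows; each row is the pose to reach, as a shift and turn from the pose commanded when the call began, along the tool's axes at that moment; what a row does not reach only later rows make up. A row lasts 1/12 s, in which the tool goes at most 41.7 mm and 7.16 degrees, less where a joint would pass 70% of its speed; a pose out of reach is approached as far as the arm can. A call with a gripper value outside its range is refused whole. The fingers move at their own pace and stop on an object; the grip force is fixed at half the most. Time passes only in rows, so rows that repeat a pose let the fingers close. It gives the time, the measured TCP pose, the force, the opening and the grip force at its end, in the units of the state.
- ctrl.get_obs(): the state, without advancing time (a new reading comes with each control period).
- ctrl.camera(name): name is "side" or "top" or "wrist"; returns a dict with "img" (420x560x3 uint8, red, green, blue), "z_map" (420x560 float32, m along the optical axis (not along the pixel's ray), 0 where there is no reading), "fovy" (degrees; the focal length in pixels is half the picture's height over the tangent of half this angle, whatever the lens; pixels are square), "cx", "cy" (the principal point, pixels), "extrinsics" (4x4, takes a point from camera to world coordinates); the wrist camera has in their place "T_tool_cam" (4x4, takes a point from camera to tool coordinates, whose origin is the TCP and whose axes are the flange's). Camera axes: x right, y down, z forward; pixel columns grow to the right and rows downward; lengths in m; the calibration is good to about 2 mm. The wrist camera is an equidistant fisheye: a pixel r from the principal point sees the ray r / f radians off the axis. A picture is of the moment at which its call begins: read the wrist's pose just before it.
- ctrl.hand_in(): hands the job in; it is judged then, once.
The state is a dict: "time_s": time; "q": joint angles; "dq": joint speeds; "joint_efforts": joint torques, N m; "eef_pos": TCP position; "eef_rot": TCP orientation; "wrist_force": force on the tool from outside, world axes, zero at the start; "torque": the same for the moment, N m; "opening": opening from 0.0 (shut) to 1.0 (fully open); "grasp_force": force on a finger pad.
Only numpy, scipy, OpenCV 4.12 (cv2) and the standard library are available. Lean on these libraries where they do the work, as an engineer would, in place of code of your own. Each camera call takes 0.05 s, during which the arm holds its last target. There are 200 camera calls.

## Working session

There is one attempt and no reset: what is moved stays moved. The work goes in short steps, Python scripts to look and compute and a tool call to move; the robot and the scene stay as the last step left them, time stands still between calls to the robot, and variables do not carry over. Pictures are saved under pics/ and viewed, at most 10 in all, crops included, and the job is handed in when it is done.

Besides the shell and the picture viewer there is one more tool, called by a JSON object that holds its "op" and its "data", one argument or row to a line. servo_tool: Moves the arm, as the interface text tells. Its arguments: {"type":"object","properties":{"series":{"type":"string"}},"required":["series"]}

```bash
mkdir -p pics
cat > h.py <<'E'
import numpy as np, cv2
from scipy.spatial.transform import Rotation as R
from bench import ctrl
def save(name,img): cv2.imwrite('pics/'+name,cv2.cvtColor(img,cv2.COLOR_RGB2BGR))
def pts(c):
    "world point map from z_map (pinhole)"
    z=c['z_map']; h,w=z.shape; f=h/2/np.tan(np.radians(c['fovy'])/2)
    v,u=np.mgrid[:h,:w]
    P=np.stack([(u-c['cx'])/f*z,(v-c['cy'])/f*z,z],-1)
    E=np.array(c['extrinsics']); return P@E[:3,:3].T+E[:3,3]
E
python3 - <<'E'
from h import *
o=ctrl.get_obs(); print(o)
for n in('top','side'):
    c=ctrl.camera(n); save(n+'0.png',c['img']); np.savez(n+'0.npz',**{k:np.array(v) for k,v in c.items()})
    print(n,c['fovy'],c['cx'],c['cy'],np.round(c['extrinsics'],3).tolist())
E
```

```text
{'time_s': 0.0, 'q': array([-1.44728702e+00,  1.81524001e-01,  1.60801947e+00, -5.61765061e-05,
        1.35382105e+00, -2.06274865e-01]), 'dq': array([-4.14240138e-04,  2.60524354e-04,  8.00710669e-04, -5.21865708e-04,
        5.66614395e-05, -2.78981448e-04]), 'joint_efforts': array([-9.17356192e-04, -4.44874763e+01, -3.51337016e+01, -3.00418515e-04,
        9.26828769e-03, -1.60837965e-05]), 'eef_pos': array([ 0.18615609, -0.54347877,  0.25538817]), 'eef_rot': array([-8.86308315e-04,  9.86434691e-01,  1.64151804e-01,  9.25105381e-06]), 'wrist_force': array([-0.34865818,  0.14005481, -0.51191682]), 'torque': array([-0.04239308,  0.04309262,  0.08068286]), 'grasp_force': 0.0, 'opening': 1.0007014257624796}
top 44.493420679853116 271.5813773033139 215.7795773941983 [[0.009, -0.989, 0.15, 0.339], [-1.0, -0.009, 0.003, -0.153], [-0.002, -0.15, -0.989, 1.694], [0.0, 0.0, 0.0, 1.0]]
side 43.934877568913834 270.02876493533745 213.714024482383 [[0.986, -0.064, 0.155, 0.326], [-0.167, -0.419, 0.893, -1.678], [0.008, -0.906, -0.423, 0.779], [0.0, 0.0, 0.0, 1.0]]
```

View pics/top0.png

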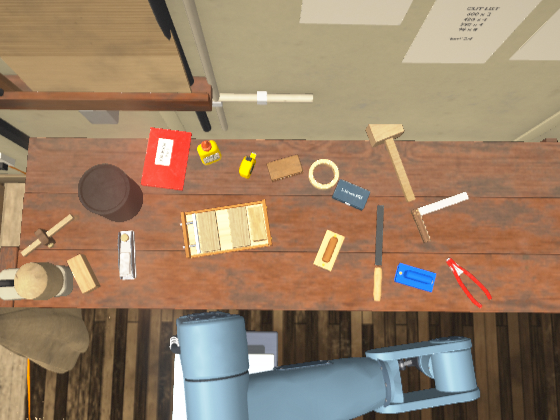

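View pics/side0.png

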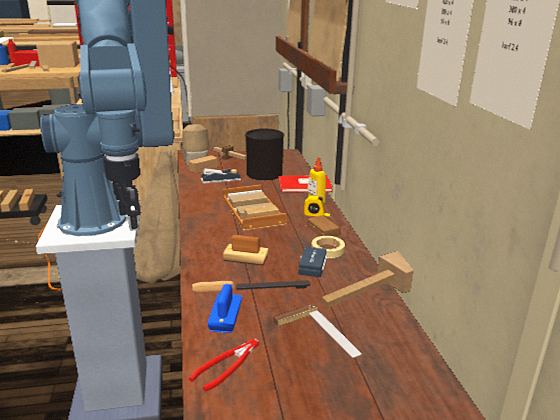

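Top view: rack at about (226,229), with the white follower at its left (world +y) end. The sander with the wooden grip is at (329,250), the plane at (127,255), the bit case at (350,193), and the blue look-alike at (415,277). Next I measure these in depth.

Run:
```python
from h import *
c=dict(np.load('top0.npz')); P=pts(c)
def rect(m,name):
    q=P[m][:,:2].astype(np.float32)
    r=cv2.minAreaRect(q*1000); print(name,len(q),'c',np.round(r[0],1),'size',np.round(r[1],1),'ang',round(r[2],2),'z',np.round(np.percentile(P[m][:,2],[5,50,95]),4))
v,u=np.mgrid[:420,:560]
box=lambda a,b,x,y:(u>a)&(u<b)&(v>x)&(v<y)
z=P[...,2]
s=box(305,350,222,280)
rect(s&(z>0.055),'grip'); rect(s&(z>0.015)&(z<.04),'body'); rect(s&(z>.015),'all')
r=box(172,278,190,265)
rect(r&(z>0.004)&(z<.06),'rack'); rect(r&(z>.041),'pine')
print('bench z',np.median(z[280:300,320:350]))
b=c['img'][190:265,172:278]; save('rack0.png',cv2.resize(b,None,fx=7,fy=7,interpolation=cv2.INTER_CUBIC))
# profile along row
for uu in range(178,276,2): print(uu,np.round(P[228+int((226-uu)*0.12),uu]*1000).astype(int),c['img'][228+int((226-uu)*0.12),uu])
```

```text
grip 207 c [ 416.1 -266.5] size [ 47.6 269.1] ang 44.2 z [0.0647 0.0729 0.0804]
body 513 c [ 482.1 -334.5] size [ 62.8 120.2] ang 68.0 z [0.0213 0.0282 0.0342]
all 730 c [ 420.6 -282.3] size [ 93.3 290. ] ang 50.06 z [0.0219 0.0302 0.0773]
rack 4335 c [555.5   7.7] size [244.6 348.7] ang 0.47 z [0.0048 0.0274 0.0512]
pine 631 c [471.8 -12. ] size [306.9 279.4] ang 9.27 z [0.0418 0.0503 1.6942]
bench z 0.00034805762770961923
178 [536 163  -7] [181 125  90]
180 [535 156  -2] [179 124  91]
182 [535 149  -1] [181 125  92]
184 [531 135  40] [238 167  88]
186 [534 128  43] [160 105  57]
188 [538 128   3] [254 249 195]
190 [539 122   1] [255 251 202]
192 [539 115   4] [255 250 203]
194 [538 103  40] [255 255 253]
196 [538  98  33] [254 255 255]
198 [542  95   7] [252 242 189]
200 [539  85  32] [239 219 163]
202 [543  79  27] [235 212 157]
204 [542  71  36] [236 215 161]
206 [542  65  33] [237 216 160]
208 [542  58  33] [237 216 159]
210 [546  52  32] [240 220 165]
212 [545  45  34] [234 212 158]
214 [546  39  32] [241 222 170]
216 [546  32  34] [237 218 163]
218 [552  29   8] [255 251 202]

[... 222 characters left out ...]
]
234 [549 -26  33] [234 210 155]
236 [553 -33  34] [239 220 167]
238 [553 -39  31] [235 213 156]
240 [553 -45  29] [231 205 147]
242 [553 -52  31] [231 207 152]
244 [556 -59  36] [238 219 165]
246 [557 -65  28] [233 210 157]
248 [559 -71  15] [220 190 136]
250 [560 -77   7] [253 240 174]
252 [557 -86  52] [245 221 148]
254 [558 -92  49] [242 210 136]
256 [557 -98  53] [243 211 136]
258 [ 558 -105   50] [244 214 137]
260 [ 561 -111   52] [250 230 161]
262 [ 561 -118   51] [248 227 157]
264 [ 567 -123    5] [240 214 147]
266 [ 562 -131   42] [237 166  89]
268 [ 567 -137   36] [212 135  64]
270 [ 571 -143    0] [157 109  82]
272 [ 571 -150    1] [151 107  79]
274 [ 571 -157    4] [154 106  80]
```

View pics/rack0.png

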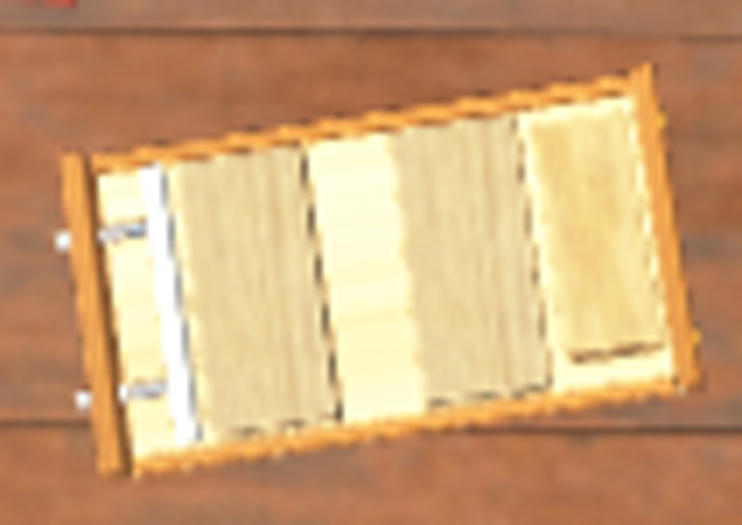

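The crop shows the follower as a white bar at the left. The right oak is the stop-side block, the cream strip between the oaks is the gap (about 41 mm), and the pine is at the right end. The sander body fits 62.8 x 120.2 mm. Next I fit the rack axes.

Run:
```python
from h import *
c=dict(np.load('top0.npz')); P=pts(c); z=P[...,2]; img=c['img'].astype(int)
hsv=cv2.cvtColor(c['img'],cv2.COLOR_RGB2HSV)
v,u=np.mgrid[:420,:560]
box=lambda a,b,x,y:(u>a)&(u<b)&(v>x)&(v<y)
def line(m,n):
    l=cv2.fitLine(P[m][:,:2].astype(np.float32),cv2.DIST_HUBER,0,.01,.01).ravel(); print(n,m.sum(),np.round(l,4),'ang',round(np.degrees(np.arctan2(l[1],l[0])),2),'z',np.median(z[m]).round(4))
r=box(176,276,194,262)
line(r&(z>.037)&(z<.045)&(u<190),'end+'); line(r&(z>.035)&(z<.045)&(u>262),'end-')
line(r&(z>.012)&(z<.022)&(v>232)&(hsv[...,1]>130),'lip near'); line(r&(z>.012)&(z<.022)&(v<222)&(hsv[...,1]>130),'lip far')
oak=r&(z>.024)&(z<.038)&(hsv[...,1]<100)&(hsv[...,1]>50)
k=cv2.morphologyEx(oak.astype(np.uint8),cv2.MORPH_OPEN,np.ones((4,4)))
n,L,st,_=cv2.connectedComponentsWithStats(k)
for i in range(1,n):
    if st[i,4]>60: rr=cv2.minAreaRect((P[L==i][:,:2]*1000).astype(np.float32)); print('oak',st[i,4],rr)
s=box(305,350,222,280)
m=s&(z>0.06)&(z<.085)
k=(cv2.minAreaRect((P[m][:,:2]*1000).astype(np.float32))); print('grip',k,m.sum(), np.median(P[m],0))
```

```text
end+ 114 [0.989  0.1482 0.5107 0.1308] ang 8.52 z 0.0404
end- 133 [ 0.9897  0.1433  0.5653 -0.1322] ang 8.24 z 0.0395
lip near 144 [ 0.1563 -0.9877  0.4785 -0.0122] ang -81.01 z 0.0167
lip far 162 [ 0.1551 -0.9879  0.6144  0.051 ] ang -81.08 z 0.0172
oak 543 ((471.7860107421875, -69.59877014160156), (303.76239013671875, 77.22410583496094), 18.075294494628906)
oak 116 ((459.0344543457031, -23.948577880859375), (347.25970458984375, 61.15503692626953), 37.27083206176758)
oak 118 ((549.2962036132812, 47.67389678955078), (64.9345932006836, 36.20506286621094), 9.676475524902344)
oak 120 ((491.08648681640625, 47.484718322753906), (32.762168884277344, 60.1270866394043), 18.85869598388672)
grip ((481.5080871582031, -334.3431396484375), (23.991119384765625, 82.98612213134766), 67.87540435791016) 198 [ 0.48159357 -0.33371653  0.07271951]
```

```bash
cat >> h.py <<'E'
RC=np.array([.549,.001]); RA=np.radians(98.8)
def rw(x,y): return RC+x*np.array([np.cos(RA),np.sin(RA)])+y*np.array([-np.sin(RA),np.cos(RA)])
def to(x,y,z,ydeg):
    "shift (mm) and turn (deg) in tool axes to TCP x,y,z, pointing down, tool y at heading ydeg"
    o=ctrl.get_obs(); w,*q=o['eef_rot']; A=R.from_quat([*q,w])
    a=np.radians(ydeg); Y=np.array([np.cos(a),np.sin(a),0]); Z=np.array([0,0,-1.])
    B=R.from_matrix(np.stack([np.cross(Y,Z),Y,Z],1))
    print('shift',np.round(1000*A.inv().apply(np.array([x,y,z])-o['eef_pos']),1),'turn',np.round((A.inv()*B).as_rotvec(degrees=True),2),'t',round(o['time_s'],2),'F',np.round(o['wrist_force'],1),'open',round(o['opening'],3),'pos',np.round(o['eef_pos'],4))
E
python3 -c "
from h import *
to(*rw(.008,0),.20,98.8-180)"
```

```text
shift [ 521.  -405.5   56.3] turn [-9.00e-02 -1.00e-02  1.01e+01] t 0.1 F [-0.3 -1.2 -0.1] open 1.004 pos [ 0.1862 -0.5435  0.2555]
```

{"op": "servo_tool", "data": {
  "series": "1 0.032 -0.025 0 0 0 0; 1 0.064 -0.05 0 0 0 1; 1 0.096 -0.075 0.003 0 0 2; 1 0.128 -0.1 0.007 0 0 3; 1 0.16 -0.125 0.01 0 0 4; 1 0.192 -0.15 0.014 0 0 5; 1 0.224 -0.175 0.017 0 0 5; 1 0.256 -0.2 0.02 0 0 6; 1 0.288 -0.225 0.025 0 0 7; 1 0.32 -0.25 0.03 0 0 8; 1 0.352 -0.275 0.03 0 0 9; 1 0.384 -0.3 0.03 0 0 10"
}}

```text
time_s: 1.1
eef_pos: [0.4527, -0.1337, 0.2258]
eef_rot: [-0.0, 0.997, 0.077, -0.0]
wrist_force: [0.8, -0.3, -0.7]
opening: 0.001
grasp_force: 0.0
```

```bash
python3 -c "
from h import *
to(*rw(.008,0),.20,98.8-180)"
```

```text
shift [ 115.9 -126.2   25.8] turn [-0.03  0.04  0.04] t 1.1 F [ 0.8 -0.3 -0.7] open 0.001 pos [ 0.4527 -0.1337  0.2258]
```

{"op": "servo_tool", "data": {
  "series": "1 0.025 -0.027 0.006 0 0 0; 1 0.05 -0.055 0.012 0 0 0; 1 0.075 -0.082 0.018 0 0 0; 1 0.1 -0.11 0.024 0 0 0; 1 0.116 -0.126 0.026 0 0 0; 1 0.116 -0.126 0.026 0 0 0; 1 0.116 -0.126 0.026 0 0 0"
}}

```text
time_s: 1.68
eef_pos: [0.5473, 0.0077, 0.1995]
eef_rot: [-0.0, 0.997, 0.079, -0.001]
wrist_force: [-0.4, -1.4, -0.4]
opening: -0.005
grasp_force: 0.0
```

Run:
```python
from h import *
to(*rw(.008,0),.20,98.8-180)
o=ctrl.get_obs(); c=ctrl.camera('wrist'); save('w1.png',c['img'])
np.savez('w1.npz',pos=o['eef_pos'],rot=o['eef_rot'],**{k:np.array(v) for k,v in c.items()})
print(c['fovy'],c['cx'],c['cy'],np.round(c['T_tool_cam'],3).tolist())
```

```text
shift [ 0.7 -1.1 -0.5] turn [-0.02  0.1   0.25] t 1.68 F [-0.4 -1.4 -0.4] open -0.005 pos [0.5473 0.0077 0.1995]
65.70646984690485 285.73209064120215 208.38240880525737 [[0.0, -0.95, -0.311, 0.079], [1.0, 0.0, -0.0, 0.0], [0.001, -0.311, 0.95, -0.12], [0.0, 0.0, 0.0, 1.0]]
```

View pics/w1.png

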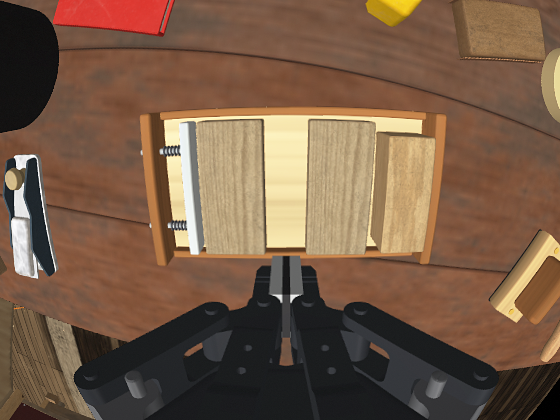

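The wrist view shows the gap between columns 265 and 306 at row 187, and the shut fingers at column 286, so they are centred over it. The rack is square to the tool. I now compute these by ray.

```bash
cat >> h.py <<'E'
def wray(d,uv,zp):
    "wrist fisheye pixel -> world point on plane z=zp"
    f=210/np.tan(np.radians(d['fovy'])/2); p=np.array([uv[0]-d['cx'],uv[1]-d['cy']]); r=np.hypot(*p); t=r/f
    k=np.array([*(p/r*np.sin(t)),np.cos(t)]); T=d['T_tool_cam']; w,*q=d['rot']; A=R.from_quat([*q,w])
    o=A.apply(T[:3,3])+d['pos']; k=A.apply(T[:3,:3]@k); return o+k*(zp-o[2])/k[2]
def rk(p):
    d=np.asarray(p)[:2]-RC; return np.round(1000*np.array([d@[np.cos(RA),np.sin(RA)],d@[-np.sin(RA),np.cos(RA)]]),1)
E
python3 - <<'E'
from h import *
d=dict(np.load('w1.npz'))
for n,uv,z in [('oakS top gap edge far',(264,121),.031),('near',(265,254),.031),('mid',(265,187),.031),('oakT far',(308,121),.031),('mid',(306,187),.031),('near',(306,254),.031),('oakT pine side',(375,187),.031),('oakS foll side',(199,187),.031),('pine in',(381,190),.051),('pine out',(435,190),.051),('foll face',(198,187),.032),('wall+ inner',(155,187),.04),('wall- inner',(425,187),.04),('lip far',(286,118),.018),('lip near',(330,248),.018)]:
    p=wray(d,uv,z); print(n,rk(p),np.round(p,4))
E
```

```text
oakS top gap edge far [ 26.3 -64.8] [0.609  0.0369 0.031 ]
near [27.1 63.2] [0.4824 0.0181 0.031 ]
mid [25.9 -4.7] [0.5497 0.0273 0.031 ]
oakT far [-12.3 -64.9] [ 0.6151 -0.0012  0.031 ]
mid [-11.6  -4.9] [ 0.5556 -0.0097  0.031 ]
near [-13.3  63. ] [ 0.4888 -0.0218  0.031 ]
oakT pine side [-76.6  -5.7] [ 0.5663 -0.0739  0.031 ]
oakS foll side [88.1 -4.8] [0.5403 0.0888 0.031 ]
pine in [-76.6  -8.1] [ 0.5688 -0.0734  0.051 ]
pine out [-129.8   -9.1] [ 0.5779 -0.1258  0.051 ]
foll face [88.8 -5.1] [0.5405 0.0895 0.032 ]
wall+ inner [129.2  -7.6] [0.5367 0.1298 0.04  ]
wall- inner [-124.2   -9. ] [ 0.5769 -0.1203  0.04  ]
lip far [  7.  -66.9] [0.614  0.0181 0.018 ]
lip near [-38.8  62.7] [ 0.493  -0.0469  0.018 ]
```

{"op": "servo_tool", "data": {
  "series": "1 0 0 0.03 0 0 0; 1 0 0 0.06 0 0 0; 1 0 0 0.09 0 0 0; 1 0 0 0.115 0 0 0; 1 0 0 0.135 0 0 0; 1 0 0 0.15 0 0 0; 1 0 0 0.163 0 0 0; 1 0 0 0.163 0 0 0; 1 0 0 0.163 0 0 0"
}}

```text
time_s: 2.48
eef_pos: [0.547, 0.0058, 0.0372]
eef_rot: [-0.0, 0.997, 0.077, -0.001]
wrist_force: [0.5, 0.1, 1.1]
opening: 0.003
grasp_force: 0.0
```

{"op": "servo_tool", "data": {
  "series": "0.85 0 0 0 0 0 0; 0.75 0 0 0 0 0 0; 0.65 0 0 0 0 0 0; 0.55 0 0 0 0 0 0; 0.48 0 0 0 0 0 0; 0.42 0 0 0 0 0 0; 0.36 0 0 0 0 0 0; 0.3 0 0 0 0 0 0; 0.3 0 0 0 0 0 0; 0.3 0 0 0 0 0 0; 0.3 0 0 0 0 0 0; 0.3 0 0 0 0 0 0"
}}

```text
time_s: 3.48
eef_pos: [0.5479, 0.0064, 0.0375]
eef_rot: [0.0, 0.997, 0.078, 0.0]
wrist_force: [1.7, -1.4, 1.1]
opening: 0.354
grasp_force: 2.1
```

Run:
```python
from h import *
to(*rw(.007,0),.037,98.8-180)
c=ctrl.camera('top'); save('r1.png',cv2.resize(c['img'][180:270,165:285],None,fx=6,fy=6,interpolation=cv2.INTER_CUBIC))
```

```text
shift [ 0.3 -1.5  0.5] turn [ 0.02 -0.04  0.1 ] t 3.48 F [ 1.7 -1.4  1.1] open 0.354 pos [0.5479 0.0064 0.0375]
```

View pics/r1.png

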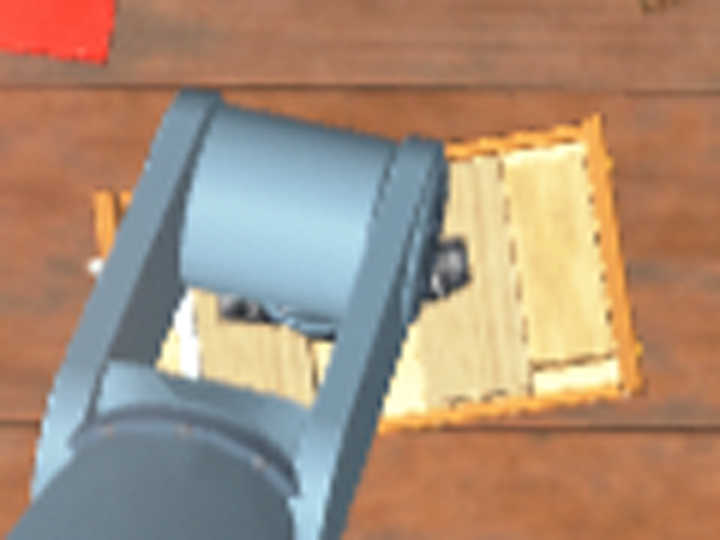

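The arm hides the middle. Along the near edge the gap shows at columns 315–420 of this crop, about 58 mm. I close the fingers a little, lift, and look again with the wrist camera.

{"op": "servo_tool", "data": {
  "series": "0.5 0 0 0 0 0 0; 0.6 0 0 0 0 0 0; 0.6 0 0 -0.03 0 0 0; 0.6 0 0 -0.065 0 0 0; 0.6 0 0 -0.1 0 0 0; 0.6 0 0 -0.135 0 0 0; 0.6 0 0 -0.163 0 0 0; 0.6 0 0 -0.163 0 0 0; 0.6 0 0 -0.163 0 0 0"
}}

```text
time_s: 4.28
eef_pos: [0.5483, 0.0066, 0.202]
eef_rot: [0.0, 0.997, 0.078, 0.002]
wrist_force: [0.8, 0.7, -0.8]
opening: 0.198
grasp_force: 0.0
```

Run:
```python
from h import *
o=ctrl.get_obs(); c=ctrl.camera('wrist'); save('w2.png',c['img'])
np.savez('w2.npz',pos=o['eef_pos'],rot=o['eef_rot'],**{k:np.array(v) for k,v in c.items()})
to(.482,-.334,.15,67.9-180)
```

```text
shift [-117.1  326.6   50.1] turn [-1.000e-02  1.000e-02  3.101e+01] t 4.33 F [ 0.6  0.2 -0.2] open 0.2 pos [0.5471 0.0068 0.2002]
```

View pics/w2.png

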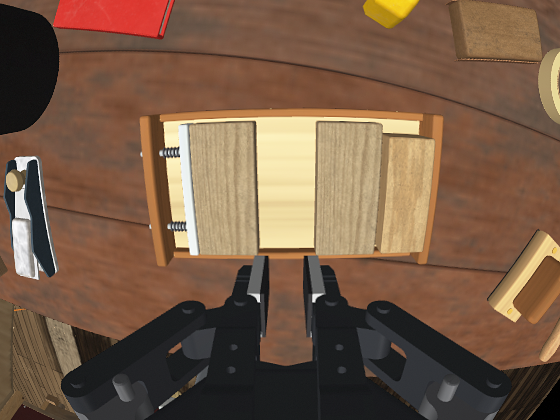

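The gap now spans columns 257 to 315 (row 187), about 55 mm, and the blocks are flat and closed up to their neighbours. Next is the sander.

{"op": "servo_tool", "data": {
  "series": "0 -0.01 0.028 0 0 0 3; -0.2 -0.02 0.056 0 0 0 6; -0.2 -0.03 0.084 0 0 0 9; -0.2 -0.04 0.112 0 0 0 12; -0.2 -0.05 0.14 0 0 0 15; -0.2 -0.06 0.168 0.005 0 0 18; -0.2 -0.07 0.196 0.01 0 0 21; -0.2 -0.08 0.224 0.02 0 0 24; -0.2 -0.09 0.252 0.03 0 0 27; -0.2 -0.1 0.28 0.04 0 0 30; -0.2 -0.11 0.308 0.045 0 0 31; -0.2 -0.117 0.326 0.05 0 0 31"
}}

```text
time_s: 5.33
eef_pos: [0.4802, -0.3349, 0.147]
eef_rot: [-0.001, 0.981, -0.193, -0.002]
wrist_force: [0.3, -0.6, 0.4]
opening: 0.602
grasp_force: 0.0
```

Run:
```python
from h import *
d=dict(np.load('w2.npz'))
for n,uv,z in [('S far',(254,123),.031),('S mid',(257,187),.031),('S near',(258,254),.031),('T far',(317,123),.031),('T',(315,187),.031),('T near',(315,254),.031)]:
    print(n,rk(wray(d,uv,z)))
# sander in top view again, unmoved; grip wrist look
c=ctrl.camera('wrist'); save('w3.png',c['img']); to(.482,-.334,.061,67.9-180)
```

```text
S far [ 33.7 -64.6]
S mid [31.9 -5.7]
S near [32.8 62.7]
T far [-22.2 -64.7]
T [-21.6  -5.8]
T near [-23.8  62.6]
shift [ 1.6 -4.  85.3] turn [-0.02  0.27 -0.2 ] t 5.38 F [-1.9 -1.2 -0.8] open 0.601 pos [ 0.4793 -0.3372  0.1463]
```

View pics/w3.png

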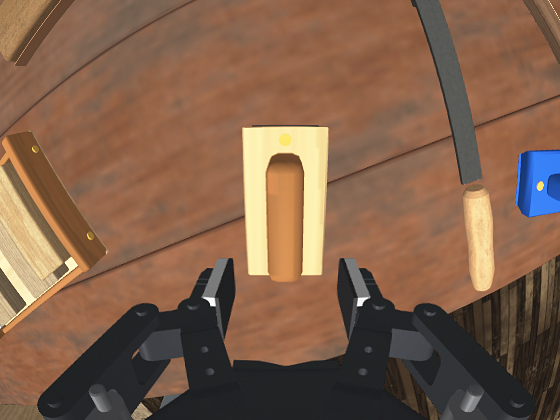

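The wrist view shows the grip centred at columns 268–303, midway between the fingers (about 286) and parallel to the tool axis. I descend and grip.

{"op": "servo_tool", "data": {
  "series": "-0.2 0.002 -0.001 0.03 0 0 0; -0.2 0.002 -0.002 0.06 0 0 0; -0.2 0.002 -0.002 0.08 0 0 0; -0.2 0.002 -0.002 0.089 0 0 0; -0.2 0.002 -0.002 0.089 0 0 0; 0.2 0.002 -0.002 0.089 0 0 0; 1 0.002 -0.002 0.089 0 0 0; 1 0.002 -0.002 0.089 0 0 0; 1 0.002 -0.002 0.089 0 0 0; 1 0.002 -0.002 0.089 0 0 0; 1 0.002 -0.002 0.089 0 0 0; 1 0.002 -0.002 0.089 0 0 0"
}}

```text
time_s: 6.38
eef_pos: [0.4857, -0.3332, 0.0627]
eef_rot: [0.001, 0.981, -0.192, 0.001]
wrist_force: [-1.2, -0.6, 6.4]
opening: 0.274
grasp_force: 60.1
```

Run:
```python
from h import *
d=dict(np.load('w2.npz'))
# gap centre relative to the tool: target over rack; hover
to(*rw(.0055,0),.16,98.8-180)
```

```text
shift [ -69.7 -338.1  -97.7] turn [  0.08  -0.11 -30.9 ] t 6.38 F [-1.2 -0.6  6.4] open 0.274 pos [ 0.4857 -0.3332  0.0627]
```

{"op": "servo_tool", "data": {
  "series": "1 0 0 -0.025 0 0 0; 1 0 0 -0.06 0 0 0; 1 0 -0.02 -0.09 0 0 0; 1 -0.01 -0.055 -0.105 0 0 -4; 1 -0.018 -0.09 -0.105 0 0 -8; 1 -0.027 -0.13 -0.105 0 0 -12; 1 -0.035 -0.17 -0.105 0 0 -16; 1 -0.044 -0.21 -0.105 0 0 -20; 1 -0.052 -0.25 -0.105 0 0 -24; 1 -0.06 -0.29 -0.105 0 0 -28; 1 -0.066 -0.32 -0.105 0 0 -31; 1 -0.068 -0.338 -0.105 0 0 -31"
}}

```text
time_s: 7.38
eef_pos: [0.5483, 0.0101, 0.1658]
eef_rot: [-0.001, 0.997, 0.08, -0.001]
wrist_force: [0.8, 0.2, -2.4]
opening: 0.275
grasp_force: 59.8
```

{"op": "servo_tool", "data": {
  "series": "1 0 0 0 0 0 0; 1 0 0 0 0 0 0; 1 0 0 0 0 0 0"
}}

```text
time_s: 7.63
eef_pos: [0.5487, 0.0059, 0.1659]
eef_rot: [0.0, 0.997, 0.078, -0.0]
wrist_force: [-0.6, -0.7, -3.3]
opening: 0.274
grasp_force: 59.9
```

Run:
```python
from h import *
to(*rw(.0055,0),.16,98.8-180)
o=ctrl.get_obs(); c=ctrl.camera('wrist'); save('w4.png',c['img'])
np.savez('w4.npz',pos=o['eef_pos'],rot=o['eef_rot'],**{k:np.array(v) for k,v in c.items()})
```

```text
shift [-0.4 -0.6  5.9] turn [0.01 0.05 0.1 ] t 7.63 F [-0.6 -0.7 -3.3] open 0.274 pos [0.5487 0.0059 0.1659]
```

View pics/w4.png

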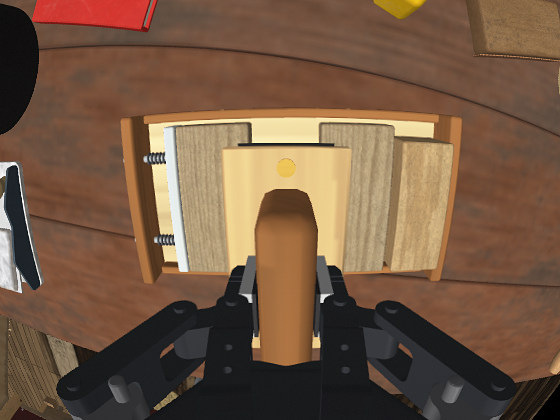

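The wrist view shows the sander square above the gap: body at columns 223–350, gap at columns 250–319 (row 130). I check both by ray.

Run:
```python
from h import *
d=dict(np.load('w4.npz'))
for n,uv,z in [('gap S',(250,130),.031),('gap T',(319,130),.031),('body L',(223,150),.131),('body R',(350,150),.131),('bodyL near',(227,268),.131),('bodyR near',(347,268),.131),('foll',(178,187),.032)]:
    print(n,rk(wray(d,uv,z)))
```

```text
gap S [ 32.7 -60.7]
gap T [-21.1 -60.7]
body L [ 35.1 -58.8]
body R [-26.2 -58.9]
bodyL near [36.7  5. ]
bodyR near [-28.7   4.9]
foll [ 94.6 -15.3]
```

{"op": "servo_tool", "data": {
  "series": "1 0 -0.001 0.025 0 0 0; 1 0 -0.0015 0.05 0 0 0; 1 0 -0.0015 0.065 0 0 0; 1 0 -0.0015 0.072 0 0 0; 1 0 -0.0015 0.075 0 0 0; 1 0 -0.0015 0.078 0 0 0; 1 0 -0.0015 0.078 0 0 0"
}}

```text
time_s: 8.27
eef_pos: [0.5494, 0.0071, 0.0888]
eef_rot: [0.0, 0.997, 0.077, 0.0]
wrist_force: [-0.4, -0.6, -2.5]
opening: 0.275
grasp_force: 59.8
```

Still no contact. I press on slowly, shifting towards +x along the wedge.

{"op": "servo_tool", "data": {
  "series": "1 0 0 0.002 0 0 0; 1 0 0 0.004 0 0 0; 1 0 -0.0005 0.006 0 0 0; 1 0 -0.001 0.008 0 0 0; 1 0 -0.001 0.01 0 0 0; 1 0 -0.0015 0.012 0 0 0; 1 0 -0.002 0.014 0 0 0; 1 0 -0.002 0.014 0 0 0; 1 0 -0.002 0.014 0 0 0"
}}

```text
time_s: 9.02
eef_pos: [0.549, 0.0093, 0.0743]
eef_rot: [0.0, 0.997, 0.078, 0.001]
wrist_force: [2.8, -4.4, -1.7]
opening: 0.272
grasp_force: 60.0
```

{"op": "servo_tool", "data": {
  "series": "1 0 0 0.002 0 0 0; 1 0 0 0.004 0 0 0; 1 0 0 0.006 0 0 0; 1 0 0 0.008 0 0 0; 1 0 0 0.008 0 0 0; 1 0 0 0.008 0 0 0; 1 0 0 0.008 0 0 0"
}}

```text
time_s: 9.6
eef_pos: [0.5492, 0.0094, 0.0687]
eef_rot: [0.0, 0.997, 0.078, 0.0]
wrist_force: [-7.9, -5.3, 21.0]
opening: 0.27
grasp_force: 63.1
```

{"op": "servo_tool", "data": {
  "series": "1 0 0 0.001 0 0 0; 1 0 0 0.001 0 0 0; 1 0 0 0.001 0 0 0; 1 0 0 0.001 0 0 0"
}}

```text
time_s: 9.93
eef_pos: [0.5495, 0.0093, 0.0687]
eef_rot: [0.0, 0.997, 0.078, 0.001]
wrist_force: [-11.2, -4.5, 28.7]
opening: 0.273
grasp_force: 64.2
```

The z reading stays at 0.0687 while the force rises, so the sander is on the floor. I release and retreat, opening only moderately.

{"op": "servo_tool", "data": {
  "series": "0.2 0 0 0 0 0 0; 0.1 0 0 0 0 0 0; 0 0 0 0 0 0 0; 0 0 0 0 0 0 0; 0 0 0 -0.02 0 0 0; 0 0 0 -0.05 0 0 0; 0 0 0 -0.09 0 0 0; 0 0 0 -0.13 0 0 0; 0 0 0 -0.16 0 0 0; 0 0 0 -0.16 0 0 0; 0 0 0 -0.16 0 0 0"
}}

```text
time_s: 10.85
eef_pos: [0.5497, 0.0098, 0.2272]
eef_rot: [0.0, 0.997, 0.078, 0.002]
wrist_force: [0.1, -0.0, 0.6]
opening: 0.501
grasp_force: 0.0
```

Run:
```python
from h import *
o=ctrl.get_obs(); print(o['time_s'],o['eef_pos'],o['opening'],o['wrist_force'])
c=ctrl.camera('wrist'); save('w5.png',c['img'])
np.savez('w5.npz',pos=o['eef_pos'],rot=o['eef_rot'],**{k:np.array(v) for k,v in c.items()})
```

```text
10.85 [0.54968923 0.00979459 0.22715426] 0.500633357445386 [ 0.14771932 -0.03018731  0.64972792]
```

View pics/w5.png

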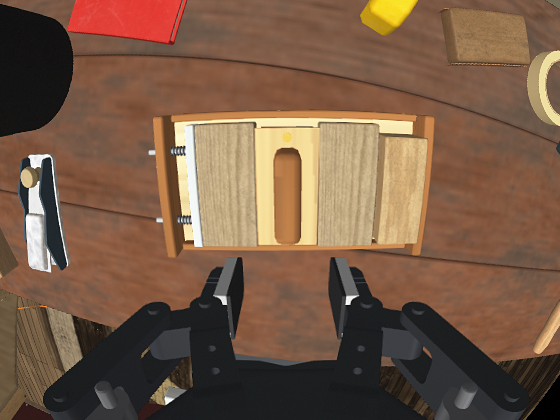

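The picture shows the sander (columns 255–318) snug between flat oak blocks, with the follower pushed back. I verify the seated heights from depth.

Run:
```python
from h import *
d=dict(np.load('w5.npz')); f=210/np.tan(np.radians(d['fovy'])/2)
def pt(u,v):
    z=np.median(d['z_map'][v-3:v+4,u-3:u+4]); p=np.array([u-d['cx'],v-d['cy']]); r=np.hypot(*p)
    k=np.array([*(p/r*np.tan(r/f)),1])*z; w,*q=d['rot']
    T=d['T_tool_cam']; return R.from_quat([*q,w]).apply(T[:3,:3]@k+T[:3,3])+d['pos']
for n,u,v in [('oakS',225,140),('oakS near',225,235),('body L',264,150),('body L near',264,235),('body R',310,150),('body R near',309,235),('oakT',350,140),('oakT near',345,235),('grip',287,180),('grip near',287,230),('floor',270,119),('pine',405,180)]:
    p=pt(u,v); print(n,rk(p),'z',round(p[2]*1000,1))
for n,uv,z in [('gap S',(255,187),.032),('gap T',(318,187),.032),('oakT out',(379,187),.031),('foll',(193,187),.032),('wall-',(413,187),.04),('body far',(287,127),.034),('body near',(287,247),.034)]: print(n,rk(wray(d,uv,z)))
```

```text
oakS [ 67.6 -49.5] z 33.2
oakS near [72.4 50. ] z 33.2
body L [ 29.3 -39.5] z 36.2
body L near [30.8 48.5] z 35.9
body R [-14.9 -39.5] z 35.8
body R near [-15.9  48.5] z 35.8
oakT [-54.3 -49.8] z 33.1
oakT near [-54.4  49.9] z 32.9
grip [  7.3 -20.3] z 81.9
grip near [ 7.2 24.5] z 82.1
floor [ 24.7 -68.3] z 7.8
pine [-107.3  -15.1] z 52.8
gap S [39.1 -1.7]
gap T [-24.   -1.8]
oakT out [-87.7  -2.2]
foll [103.4  -2.1]
wall- [-122.1   -5.1]
body far [  7.2 -61.5]
body near [ 6.9 63. ]
```

All heights read with the same 2 mm offset: body minus oak is 2.8 mm, grip minus floor is 74 mm, and the gap is 63 mm. The sander is seated, so I hand in.

```bash
python3 -c "
from bench import ctrl
print(ctrl.hand_in())"
```

```text
the job is handed in; nothing more can be done
None
```

I handed the job in at about 11 s with the sander flat on the rack floor between the oak blocks, snug against both and holding the sprung follower back, and nothing else was touched; the judge's verdict wasn't shown.

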